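# Push the cell sled under the tester bridge onto the contact pin

## Task

Pick up the low black cell sled, set it down flat on the tester's base plate in front of the bridge, in line with the tunnel, and let go of it there. Then push it from behind, lengthwise under the bridge, until its nose meets the brass contact pin of the stop on the far side, and keep pressing steadily with about 10 N for a good second so the contact is made, never harder than 18 N. Draw back, leaving it lying against the pin, and leave the pencil case, the big cell and the eraser where they are.

Things in the scene. Friction and masses are not known exactly. Their poses are not given: they have to be found in the camera images.
- sled_center (a point): Centre, half-way up, of the cell sled: a loose low black plastic holder with two white cells end to end in it, 44 mm wide (its x) x 120 mm long (its y) x 20 mm high, about 0.08 to 0.17 kg. Flat ends and sides, same both ways round. Starts flat on the table (centre at z = 10 mm). When home, its centre is 60 mm before the pin's face, its tail 24 to 51 mm out of the mouth. Long axis = y, up = z.
- tester: Cell tester, fixed. Origin on the table under the middle of the bridge; +y is the direction in which the sled is pushed, z up. Aluminium base plate 116 mm wide, 6 mm thick, from y = -185 to +190 mm, bare up to the cheeks at y = -50 mm. Grey bridge across it from y = -30 to +30 mm, 98 mm wide, top at z = 46 mm. White meter box 110 x 50 x 70 mm at y = +135 to +185 mm.
- mouth (a point): Middle of the tunnel's mouth under the bridge, on the plate's top (z = 6 mm); axes as the tester's. The tunnel is 48 mm wide, 23 mm high and 60 mm long: the sled has 2 mm on each side and 3 mm above. Two low flared cheeks, 16 mm high, narrow from about 68 mm apart 20 mm before the mouth to the tunnel's width at it.
- stop: Rigid steel stop block beyond the bridge. Origin at table level under the middle of its -y face; 30 mm wide, top at z = 26 mm, axes as the tester's; that face is 55 to 70 mm beyond the tester's origin. A round brass contact pin, 16 mm across, centre at z = 16 mm, is fixed in that face and stands 4 to 16 mm out of it towards -y: how far differs each time and is not measured. It holds still when pressed.
- case_center (a point): Centre of a blue pencil case, loose, 70 x 180 x 55 mm; to be left alone.
- cell_center (a point): Centre of a big grey cell standing on end, loose, 33 mm across, 61 mm high; to be left alone.
- eraser_center (a point): Centre of a white eraser in a card sleeve, loose, 22 x 55 x 12 mm; to be left alone.
Mind the look-alikes: they are no part of the job. There is more than one size of the part that bears sled_center; the job needs the smallest.

How it is judged:
By the outcome, as a careful person would: the job done as asked, in the order asked, and still so for the second after the job is handed in, with the robot touching nothing.
It also fails if it takes over 67 s, if anything falls off the work surface, if the arm or the gripper's body presses on something with over 40 N, if the wrist force passes 120 N, or if a joint passes its speed limit or range.

## Robot

A 6-joint arm with a two-finger parallel gripper is mounted at the origin on the work surface. World frame = base frame: x ahead of the robot, y to its left, z up, the work surface at z = 0. Lengths are in m, angles in degrees, forces in N, time in s.
With the tool pointing down it reaches from about 0.375 to 0.9 m from the base axis. Payload 3.1 kg.
Tool frame: the origin (TCP) lies midway between the tips of the shut fingers; the grasp point (between the pads) lies bot.hold_point_z behind it (bot.hold_point_z is the distance from the TCP to the grasp point, in m); z points along the fingers, y is the direction in which the jaws open and shut (so a half turn about z gives the same grasp; the last joint's range is limited). The gripper opens to 87 mm and grips with 3 to 60 N. Pads are 19 mm wide; open, the fingers measure 117 mm over their backs; the gripper's body (75 mm by 190 mm) begins 51 mm behind the grasp point.
Start: joints at [53.772, 30.224, 82.088, -0, 67.689, -10.227], TCP at [0.274, 0.562, 0.223] pointing down, gripper open.
Joint ranges: [-176.69, 176.69], [-43.24, 126.21], [12.49, 139.97], [-82, 262], [0, 151.66], [-163.58, 163.58]. Speed limits (degrees/s): [159.86, 159.86, 180, 180, 180, 180].

## Interface

Orientations are given as a 3x3 rotation matrix whose columns are the frame's x, y, z axes.
In Python, from rig import bot, vision, order gives the robot as it stands. The module is installed in compiled form; this text tells all that it offers.
- The arm moves only by the tool move_arm, never from a script. Its argument "moves" is a list of rows, each an object of numbers: "hand": the finger opening in mm, from 0 to 87; "x", "y", "z": the shift along the tool's x, y, z in units of 25 mm (1.0 is 25 mm); "wx", "wy", "wz": the turn, a rotation vector about the tool's x, y, z in degrees. In form: [{"hand": .., "x": .., "y": .., "z": .., "wx": .., "wy": .., "wz": ..}, ...]. A call has 1 to 20 rows; each row shifts and turns the commanded pose from where the row before left it, along the tool's axes as they then stand; what a row does not reach is not made up. A row lasts 1/10 s, in which the tool goes at most 50 mm and 8.59 degrees, less where a joint would pass 70% of its speed; a pose out of reach is approached as far as the arm can. A call is refused whole if a number of a shift passes 1 or a number of a turn 8.59, either way. A call with a gripper value outside its range is refused whole. The fingers move at their own pace and stop on an object; the grip force is fixed at half the most. Time passes only in rows, so rows that do not move let the fingers close. It gives the time, the measured TCP pose, the force and the opening at its end, in the units of the state.
- bot.read_state(): the state, without advancing time (a new reading comes with each control period).
- vision.capture(name): name is "scene" or "top" or "wrist"; returns a dict with "image" (400x640x3 uint8, red, green, blue), "z_map" (400x640 float32, m along the optical axis (not along the pixel's ray), 0 where there is no reading), "fx", "fy", "cx", "cy" (pixels), "pose" (4x4, takes a point from camera to world coordinates); the wrist camera has in their place "hand_eye" (4x4, takes a point from camera to tool coordinates, whose origin is the TCP and whose axes are the flange's). Camera axes: x right, y down, z forward; pixel columns grow to the right and rows downward; lengths in m; the calibration is good to about 2 mm. The wrist camera is an equidistant fisheye: a pixel r from the principal point sees the ray r / f radians off the axis. A picture is of the moment at which its call begins: read the wrist's pose just before it.
- order.hand_in(): hands the job in, once; it reports no verdict.
The state is a dict: "time_s": time; "joint_positions": joint angles; "qvel": joint speeds; "tau": joint torques, N m; "position": TCP position; "tcp_rot": TCP orientation; "force": force on the tool from outside, world axes, zero at the start; "moment": the same for the moment, N m; "opening": opening from 0.0 (shut) to 1.0 (fully open).
Only numpy, scipy, OpenCV 4.12 (cv2) and the standard library are available. Lean on these libraries where they do the work, as an engineer would, in place of code of your own. Each camera call takes 0.05 s, during which the arm holds its last target.

## Working session

There is one attempt and no reset: what is moved stays moved. The work goes in short steps, Python scripts to look and compute and a tool call to move; the robot and the scene stay as the last step left them, time stands still between calls to the robot, and variables do not carry over. Pictures are saved under pics/ and viewed, and the job is handed in when it is done.

Besides the shell and the picture viewer there is one more tool, called as name(argument=value, ...) on one line, values as JSON. move_arm: Moves the arm, as the interface text tells. Its arguments: {"type":"object","properties":{"moves":{"type":"array"}},"required":["moves"]}

```bash
mkdir -p pics; ls; python3 - <<'E'
from rig import bot, vision
import cv2,numpy as np,pickle
s=bot.read_state();print(s, bot.hold_point_z)
for n in("scene","top"):
    c=vision.capture(n);pickle.dump(c,open(n+".pkl","wb"));cv2.imwrite(f"pics/{n}1.png",c["image"][...,::-1]);print(n,c["fx"],c["fy"],c["cx"],c["cy"],c["pose"])
E
```

```text
pics
{'time_s': 0.0, 'joint_positions': array([ 5.37730257e+01,  3.02782549e+01,  8.21563476e+01,  5.24667636e-04,
        6.76875387e+01, -1.02287480e+01]), 'qvel': array([ 0.05317381, -0.03484188,  0.08149377, -0.04124572, -0.0833896 ,
        0.01387498]), 'tau': array([ 2.18459070e-03, -4.40043032e+01, -1.76595122e+01,  6.34928816e-02,
        5.80347993e-02, -1.61992707e-04]), 'position': array([0.27351574, 0.56116918, 0.22157946]), 'tcp_rot': array([[-8.98805844e-01,  4.38345128e-01, -1.26667552e-03],
       [ 4.38346787e-01,  8.98804291e-01, -1.71464948e-03],
       [ 3.86885144e-04, -2.09638012e-03, -9.99997728e-01]]), 'force': array([0.27289489, 1.07305999, 0.13128028]), 'moment': array([-0.0426666 , -0.00415403,  0.02378884]), 'opening': 1.0013445989550134} 0.0187
scene 411.9482662688164 411.9482662688164 321.03775313834944 199.68840549512865 [[-0.49485353  0.48173779 -0.72322105  1.2819947 ]
 [ 0.86862987  0.25072272 -0.42734092  0.26615806]
 [-0.02453833 -0.83968257 -0.54252286  0.59182036]
 [ 0.          0.          0.          1.        ]]
top 449.69391203530495 449.69391203530495 316.0013585152634 200.13042807624748 [[-0.01563991 -0.99781745  0.06415399  0.48695377]
 [-0.99986277  0.01525695 -0.00645487 -0.15516646]
 [ 0.00546198 -0.06424614 -0.99791914  1.23884116]
 [ 0.          0.          0.          1.        ]]
```

View pics/top1.png

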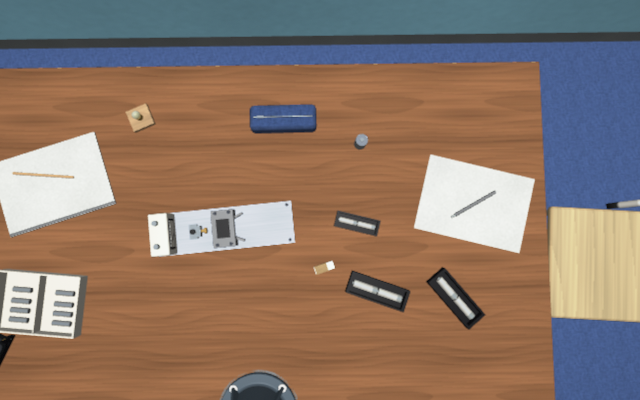

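View pics/scene1.png

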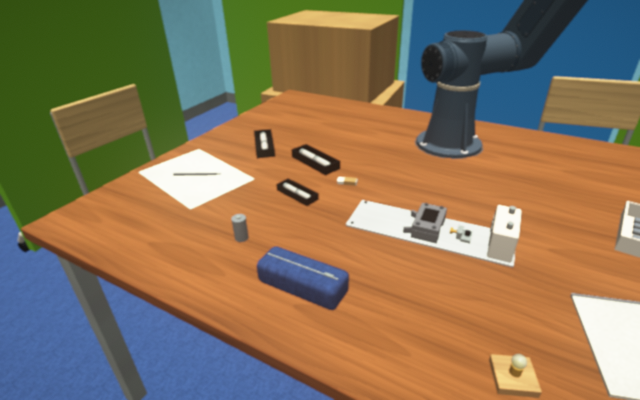

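The smallest sled is at about (357,223), around 44 px long. The tester has its open end at (294,222) and its meter box at (162,235). I'll enlarge both.

```bash
python3 - <<'E'
import cv2,pickle
c=pickle.load(open("top.pkl","rb"));im=c["image"][...,::-1]
cv2.imwrite("pics/t_a.png",cv2.resize(im[190:270,140:300],None,fx=5,fy=5,interpolation=cv2.INTER_CUBIC))
cv2.imwrite("pics/t_b.png",cv2.resize(im[200:290,300:420],None,fx=6,fy=6,interpolation=cv2.INTER_CUBIC))
E
```

```text
(no output)
```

View pics/t_a.png

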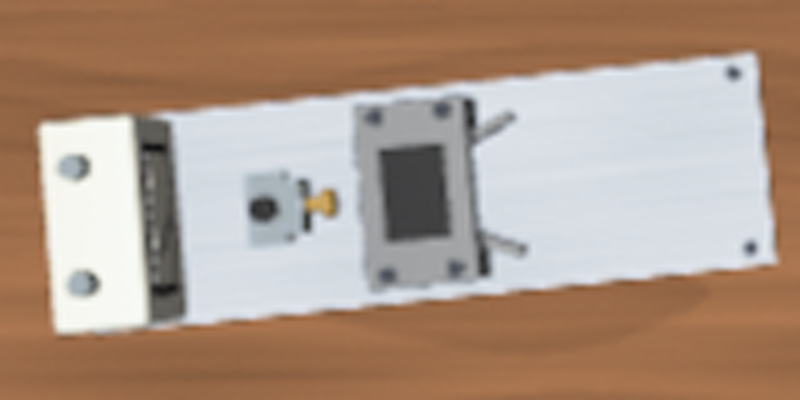

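View pics/t_b.png

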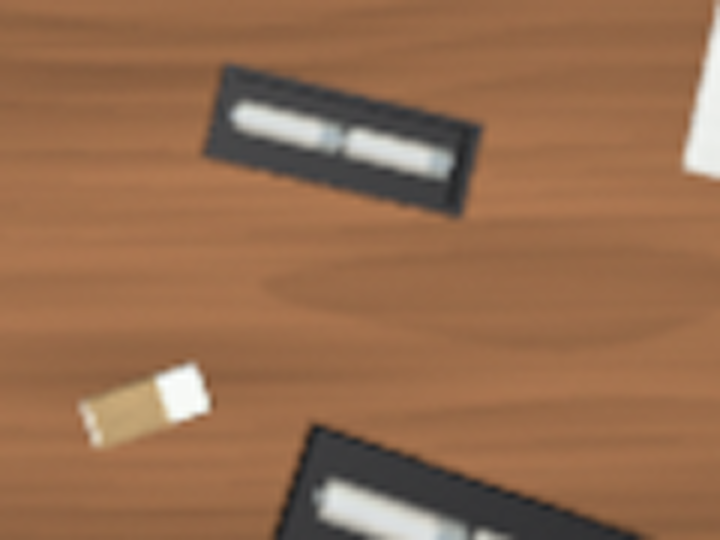

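```bash
cat > h.py <<'E'
import numpy as np,pickle
def ray(c,u,v,z):
    P=c["pose"];d=P[:3,:3]@np.array([(u-c["cx"])/c["fx"],(v-c["cy"])/c["fy"],1.]);return P[:3,3]+d*(z-P[2,3])/d[2]
E
python3 - <<'E'
from h import *
c=pickle.load(open("top.pkl","rb"))
def A(X,Y,z):return ray(c,(X+.5)/5-.5+140,(Y+.5)/5-.5+190,z)
def B(X,Y,z):return ray(c,(X+.5)/6-.5+300,(Y+.5)/6-.5+200,z)
s=np.array([B(*p,.020) for p in((226,64),(483,124),(462,216),(203,155))]);print(s.round(4),s.mean(0))
e=s[0]+s[3]-s[1]-s[2];print("sled long dir",np.degrees(np.arctan2(e[1],e[0])),np.linalg.norm(e)/2, np.linalg.norm(s[0]+s[1]-s[2]-s[3])/2)
p=np.array([A(*q,.006) for q in((755,53),(776,262),(172,113),(190,320))]);print(p.round(4))
for a,b in((0,2),(1,3)):
    e=p[b]-p[a];print(np.degrees(np.arctan2(e[1],e[0])))
e=p[0]-p[1];print("end normal",np.degrees(np.arctan2(e[1],e[0]))+90,np.linalg.norm(e))
# bridge top corners
b=np.array([A(*q,.046) for q in((355,104),(468,97),(484,276),(370,291))]);print(b.round(4),b.mean(0))
e=p[2]+p[3]-p[0]-p[1];e/=np.linalg.norm(e);print("origin from plate end",(p[0]+p[1])/2+.185*e, e)
print("pin tip",A(335,204,.016+0),A(335,204,.022),"eraser",B(145,405,.012))
E
```

```text
[[ 0.5369 -0.2203  0.02  ]
 [ 0.508  -0.3359  0.02  ]
 [ 0.4667 -0.3254  0.02  ]
 [ 0.496  -0.2091  0.02  ]] [ 0.50192399 -0.27264872  0.02      ]
sled long dir 75.91503384377097 0.11952046879718166 0.04249416656076906
[[ 0.5671 -0.0934  0.006 ]
 [ 0.4526 -0.1035  0.006 ]
 [ 0.539   0.2261  0.006 ]
 [ 0.4262  0.2158  0.006 ]]
95.01562956458368
94.72861949288313
end normal 95.03413236581723 0.11496684926333542
[[0.5406 0.1169 0.046 ]
 [0.5434 0.0571 0.046 ]
 [0.4488 0.049  0.046 ]
 [0.4418 0.1091 0.046 ]] [0.49366046 0.08300739 0.046     ]
origin from plate end [0.49411109 0.08590348 0.006     ] [-0.08493353  0.99638662  0.        ]
pin tip [0.48792157 0.13461236 0.016     ] [0.48791682 0.13319053 0.022     ] eraser [ 0.3838318  -0.18124273  0.012     ]
```

move_arm(moves=[{"x":-0.878,"y":-0.999},{"x":-0.878,"y":-0.999},{"x":-0.878,"y":-0.999},{"x":-0.878,"y":-0.999},{"x":-0.878,"y":-0.999},{"x":-0.878,"y":-0.999},{"x":-0.878,"y":-0.999},{"x":-0.878,"y":-0.999},{"x":-0.878,"y":-0.999},{"x":-0.878,"y":-0.999},{"x":-0.878,"y":-0.999},{"x":-0.878,"y":-0.999},{"x":-0.878,"y":-0.999},{"x":-0.878,"y":-0.999},{"x":-0.878,"y":-0.999},{"x":-0.878,"y":-0.999},{"x":-0.878,"y":-0.999},{"x":-0.878,"y":-0.999},{"x":-0.878,"y":-0.999},{"x":-0.878,"y":-0.999}])

```text
schema error: expected keys hand, x, y, z, wx, wy, wz
```

move_arm(moves=[{"x":-0.878,"y":-0.999},{"x":-0.878,"y":-0.999},{"x":-0.878,"y":-0.999},{"x":-0.878,"y":-0.999},{"x":-0.878,"y":-0.999},{"x":-0.878,"y":-0.999},{"z":0.33,"wz":7.81},{"z":0.33,"wz":7.81},{"z":0.33,"wz":7.81},{"z":0.33,"wz":7.81},{"z":0.33,"wz":7.81},{"z":0.33,"wz":7.81},{"z":0.33,"wz":7.81},{"z":0.33,"wz":7.81},{"z":0.33,"wz":7.81},{"z":0.33,"wz":7.81},{},{}])

```text
schema error: expected keys hand, x, y, z, wx, wy, wz
```

```bash
python3 - <<'E'
from rig import bot, vision
import cv2,pickle,numpy as np
s=bot.read_state();c=vision.capture("wrist");pickle.dump((s,c),open("w1.pkl","wb"));cv2.imwrite("pics/w1.png",c["image"][...,::-1])
print(s["time_s"],s["position"],s["tcp_rot"],s["force"],s["joint_positions"]);print({k:c[k] for k in("fx","cx","cy","hand_eye")})
E
```

```text
0.1 [0.27356557 0.56121819 0.22168212] [[-8.98794486e-01  4.38368767e-01 -1.13843012e-03]
 [ 4.38370110e-01  8.98793217e-01 -1.54896248e-03]
 [ 3.44196500e-04 -1.89125268e-03 -9.99998152e-01]] [-0.48030392 -0.64499514 -0.21151293] [ 5.37721364e+01  3.02721813e+01  8.21495847e+01  1.80041566e-04
  6.76883747e+01 -1.02280152e+01]
{'fx': 309.70691628693146, 'cx': 321.5236144303119, 'cy': 195.63900400535297, 'hand_eye': array([[-7.72965971e-04, -9.64898738e-01, -2.62621072e-01,
         7.19545505e-02],
       [ 9.99999658e-01, -6.68622777e-04, -4.86680039e-04,
         1.36855478e-05],
       [ 2.94002525e-04, -2.62621359e-01,  9.64898925e-01,
        -1.62521535e-01],
       [ 0.00000000e+00,  0.00000000e+00,  0.00000000e+00,
         1.00000000e+00]])}
```

View pics/w1.png

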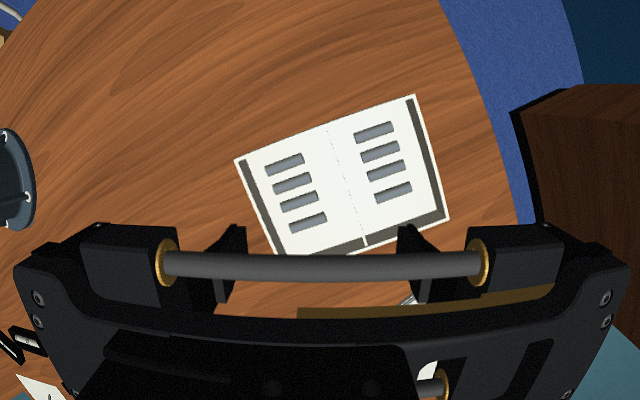

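move_arm(moves=[{"hand":87,"x":-0.878,"y":-0.999,"z":0,"wx":0,"wy":0,"wz":0},{"hand":87,"x":-0.878,"y":-0.999,"z":0,"wx":0,"wy":0,"wz":0},{"hand":87,"x":-0.878,"y":-0.999,"z":0,"wx":0,"wy":0,"wz":0},{"hand":87,"x":-0.878,"y":-0.999,"z":0,"wx":0,"wy":0,"wz":0},{"hand":87,"x":-0.878,"y":-0.999,"z":0,"wx":0,"wy":0,"wz":0},{"hand":87,"x":-0.878,"y":-0.999,"z":0,"wx":0,"wy":0,"wz":0},{"hand":87,"x":-0.878,"y":-0.999,"z":0,"wx":0,"wy":0,"wz":0},{"hand":87,"x":-0.878,"y":-0.999,"z":0,"wx":0,"wy":0,"wz":0},{"hand":87,"x":-0.878,"y":-0.999,"z":0,"wx":0,"wy":0,"wz":0},{"hand":87,"x":-0.878,"y":-0.999,"z":0,"wx":0,"wy":0,"wz":0},{"hand":87,"x":-0.878,"y":-0.999,"z":0,"wx":0,"wy":0,"wz":0},{"hand":87,"x":-0.878,"y":-0.999,"z":0,"wx":0,"wy":0,"wz":0},{"hand":87,"x":-0.878,"y":-0.999,"z":0,"wx":0,"wy":0,"wz":0},{"hand":87,"x":-0.878,"y":-0.999,"z":0,"wx":0,"wy":0,"wz":0},{"hand":87,"x":-0.878,"y":-0.999,"z":0,"wx":0,"wy":0,"wz":0},{"hand":87,"x":-0.878,"y":-0.999,"z":0,"wx":0,"wy":0,"wz":0},{"hand":87,"x":-0.878,"y":-0.999,"z":0,"wx":0,"wy":0,"wz":0},{"hand":87,"x":-0.878,"y":-0.999,"z":0,"wx":0,"wy":0,"wz":0},{"hand":87,"x":-0.878,"y":-0.999,"z":0,"wx":0,"wy":0,"wz":0},{"hand":87,"x":-0.878,"y":-0.999,"z":0,"wx":0,"wy":0,"wz":0}])

```text
time_s: 2.15
position: [0.4496, -0.081, 0.2224]
tcp_rot: [[-0.899, 0.439, -0.0], [0.439, 0.899, 0.0], [0.0, 0.0, -1.0]]
force: [1.2, -0.2, 1.2]
opening: 0.999
```

move_arm(moves=[{"hand":87,"x":-0.875,"y":-0.995,"z":0,"wx":0,"wy":0,"wz":0},{"hand":87,"x":-0.875,"y":-0.995,"z":0,"wx":0,"wy":0,"wz":0},{"hand":87,"x":-0.875,"y":-0.995,"z":0,"wx":0,"wy":0,"wz":0},{"hand":87,"x":-0.875,"y":-0.995,"z":0,"wx":0,"wy":0,"wz":0},{"hand":87,"x":-0.875,"y":-0.995,"z":0,"wx":0,"wy":0,"wz":0},{"hand":87,"x":-0.875,"y":-0.995,"z":0,"wx":0,"wy":0,"wz":0},{"hand":87,"x":0,"y":0,"z":0.3,"wx":0,"wy":0,"wz":7.81},{"hand":87,"x":0,"y":0,"z":0.3,"wx":0,"wy":0,"wz":7.81},{"hand":87,"x":0,"y":0,"z":0.3,"wx":0,"wy":0,"wz":7.81},{"hand":87,"x":0,"y":0,"z":0.3,"wx":0,"wy":0,"wz":7.81},{"hand":87,"x":0,"y":0,"z":0.3,"wx":0,"wy":0,"wz":7.81},{"hand":87,"x":0,"y":0,"z":0.3,"wx":0,"wy":0,"wz":7.81},{"hand":87,"x":0,"y":0,"z":0.3,"wx":0,"wy":0,"wz":7.81},{"hand":87,"x":0,"y":0,"z":0.3,"wx":0,"wy":0,"wz":7.81},{"hand":87,"x":0,"y":0,"z":0.3,"wx":0,"wy":0,"wz":7.81},{"hand":87,"x":0,"y":0,"z":0.3,"wx":0,"wy":0,"wz":7.81},{"hand":87,"x":0,"y":0,"z":0,"wx":0,"wy":0,"wz":0}])

```text
time_s: 3.85
position: [0.5013, -0.2707, 0.1463]
tcp_rot: [[0.243, 0.97, -0.002], [0.97, -0.243, 0.002], [0.001, -0.003, -1.0]]
force: [0.3, -0.7, 0.1]
opening: 0.997
```

```bash
cat > look.py <<'E'
from rig import bot, vision
import cv2,pickle,sys
n=sys.argv[1];s=bot.read_state();c=vision.capture("wrist");pickle.dump((s,c),open(n+".pkl","wb"));cv2.imwrite(f"pics/{n}.png",c["image"][...,::-1])
print(s["time_s"],s["position"],s["tcp_rot"].round(4).tolist(),s["force"],s["opening"])
E
python3 look.py w2
```

```text
3.85 [ 0.50132071 -0.2707068   0.14634468] [[0.2434, 0.9699, -0.0022], [0.9699, -0.2434, 0.0018], [0.0012, -0.0026, -1.0]] [ 0.26642334 -0.71129787  0.08268062] 0.9965780867546886
```

View pics/w2.png

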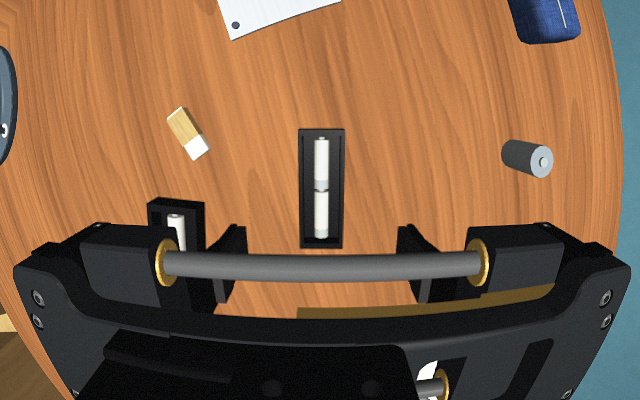

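```bash
cat >> h.py <<'E'
def wray(sc,u,v,z):
    s,c=sc;a=np.array([u-c["cx"],v-c["cy"]]);r=np.hypot(*a);t=r/c["fx"]
    d=np.array([*(a/r*np.sin(t)),np.cos(t)]);T=c["hand_eye"];o=s["tcp_rot"]@T[:3,3]+s["position"];d=s["tcp_rot"]@T[:3,:3]@d
    return o+d*(z-o[2])/d[2]
E
python3 - <<'E'
from h import *
import cv2
sc=pickle.load(open("w2.pkl","rb"));c=pickle.load(open("top.pkl","rb"))
im=sc[1]["image"][...,::-1]
cv2.imwrite("pics/w2c.png",cv2.resize(im[115:260,270:370],None,fx=5,fy=4,interpolation=cv2.INTER_CUBIC))
def B(X,Y,z):return ray(c,(X+.5)/6-.5+300,(Y+.5)/6-.5+200,z)
R=sc[0]["tcp_rot"]
s=np.array([wray(sc,*p,.02) for p in((298,129),(344,129),(343,248),(301,249))]);m=s.mean(0);print(s.round(4),m)
e=s[0]+s[1]-s[2]-s[3];print(np.degrees(np.arctan2(e[1],e[0])),np.linalg.norm(e)/2,np.linalg.norm(s[0]-s[1]),np.linalg.norm(s[2]-s[3]))
for p in ((148,203),(205,204)):print("big", R.T@(wray(sc,*p,.03)-sc[0]["position"]), wray(sc,*p,.03))
print("bigtop",R.T@(B(315,425,.03)-sc[0]["position"]))
print("plate near corner",wray(sc,232,40,.006))
E
```

```text
[[ 0.4935 -0.2096  0.02  ]
 [ 0.5349 -0.22    0.02  ]
 [ 0.5068 -0.3364  0.02  ]
 [ 0.4647 -0.3271  0.02  ]] [ 0.49999135 -0.27329479  0.02      ]
76.32481891454348 0.12033615075133908 0.042717988799306626 0.04310849665465319
big [-0.01230093 -0.18344175  0.11680799] [ 0.32014365 -0.23776615  0.03      ]
big [-0.01281214 -0.11560048  0.11663057] [ 0.38581967 -0.25477767  0.03      ]
bigtop [-0.01685513 -0.12542997  0.11665118]
plate near corner [ 0.45094683 -0.10389998  0.006     ]
```

View pics/w2c.png

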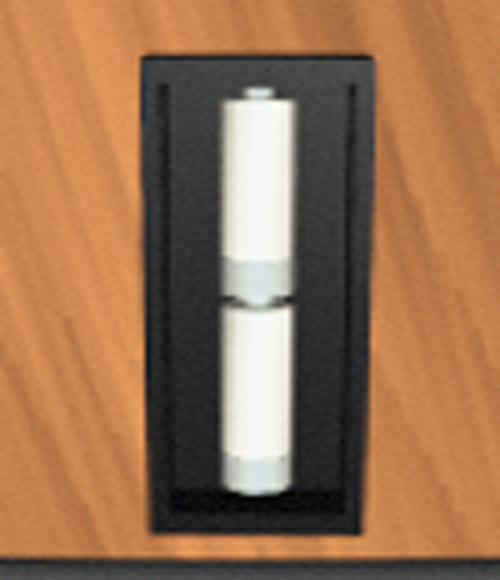

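move_arm(moves=[{"hand":87,"x":-0.11,"y":-0.02,"z":0.7,"wx":0,"wy":0,"wz":0},{"hand":87,"x":0,"y":0,"z":0.7,"wx":0,"wy":0,"wz":0},{"hand":87,"x":0,"y":0,"z":0.7,"wx":0,"wy":0,"wz":0},{"hand":87,"x":0,"y":0,"z":0.7,"wx":0,"wy":0,"wz":0},{"hand":87,"x":0,"y":0,"z":0.7,"wx":0,"wy":0,"wz":0},{"hand":87,"x":0,"y":0,"z":0.7,"wx":0,"wy":0,"wz":0},{"hand":87,"x":0,"y":0,"z":0.7,"wx":0,"wy":0,"wz":0},{"hand":87,"x":0,"y":0,"z":0.4,"wx":0,"wy":0,"wz":0},{"hand":87,"x":0,"y":0,"z":0.25,"wx":0,"wy":0,"wz":0},{"hand":87,"x":0,"y":0,"z":0.14,"wx":0,"wy":0,"wz":0},{"hand":87,"x":0,"y":0,"z":0,"wx":0,"wy":0,"wz":0},{"hand":87,"x":0,"y":0,"z":0,"wx":0,"wy":0,"wz":0}])

```text
time_s: 5.1
position: [0.5013, -0.2742, 0.0059]
tcp_rot: [[0.243, 0.97, 0.001], [0.97, -0.243, -0.001], [-0.0, 0.001, -1.0]]
force: [-0.4, -0.5, -0.3]
opening: 0.998
```

move_arm(moves=[{"hand":87,"x":0,"y":-0.05,"z":0.1,"wx":0,"wy":0,"wz":0},{"hand":35,"x":0,"y":0,"z":0,"wx":0,"wy":0,"wz":0},{"hand":35,"x":0,"y":0,"z":0,"wx":0,"wy":0,"wz":0},{"hand":35,"x":0,"y":0,"z":0,"wx":0,"wy":0,"wz":0},{"hand":35,"x":0,"y":0,"z":0,"wx":0,"wy":0,"wz":0},{"hand":35,"x":0,"y":0,"z":0,"wx":0,"wy":0,"wz":0},{"hand":35,"x":0,"y":0,"z":0,"wx":0,"wy":0,"wz":0},{"hand":35,"x":0,"y":0,"z":0,"wx":0,"wy":0,"wz":0}])

```text
time_s: 5.9
position: [0.4997, -0.2736, 0.0028]
tcp_rot: [[0.244, 0.97, -0.0], [0.97, -0.244, 0.0], [0.0, -0.0, -1.0]]
force: [-0.3, 0.6, 1.2]
opening: 0.501
```

move_arm(moves=[{"hand":35,"x":0,"y":0,"z":-0.5,"wx":0,"wy":0,"wz":0},{"hand":35,"x":0,"y":0,"z":-0.8,"wx":0,"wy":0,"wz":-4.75},{"hand":35,"x":0,"y":0,"z":-0.8,"wx":0,"wy":0,"wz":-4.75},{"hand":35,"x":0,"y":0,"z":-0.5,"wx":0,"wy":0,"wz":-4.75},{"hand":35,"x":0,"y":0,"z":-0.2,"wx":0,"wy":0,"wz":-4.75},{"hand":35,"x":0.786,"y":0.083,"z":0,"wx":0,"wy":0,"wz":0},{"hand":35,"x":0.786,"y":0.083,"z":0,"wx":0,"wy":0,"wz":0},{"hand":35,"x":0.786,"y":0.083,"z":0,"wx":0,"wy":0,"wz":0},{"hand":35,"x":0.786,"y":0.083,"z":0,"wx":0,"wy":0,"wz":0},{"hand":35,"x":0.786,"y":0.083,"z":0,"wx":0,"wy":0,"wz":0},{"hand":35,"x":0.786,"y":0.083,"z":0,"wx":0,"wy":0,"wz":0},{"hand":35,"x":0.786,"y":0.083,"z":0,"wx":0,"wy":0,"wz":0},{"hand":35,"x":0.786,"y":0.083,"z":0,"wx":0,"wy":0,"wz":0},{"hand":35,"x":0.786,"y":0.083,"z":0,"wx":0,"wy":0,"wz":0},{"hand":35,"x":0.786,"y":0.083,"z":0,"wx":0,"wy":0,"wz":0},{"hand":35,"x":0.786,"y":0.083,"z":0,"wx":0,"wy":0,"wz":0},{"hand":35,"x":0.786,"y":0.083,"z":0,"wx":0,"wy":0,"wz":0},{"hand":35,"x":0,"y":0,"z":0,"wx":0,"wy":0,"wz":0},{"hand":35,"x":0,"y":0,"z":0,"wx":0,"wy":0,"wz":0}])

```text
time_s: 7.8
position: [0.5035, -0.0351, 0.0726]
tcp_rot: [[-0.087, 0.996, -0.001], [0.996, 0.087, 0.0], [0.0, -0.001, -1.0]]
force: [0.4, -0.4, -1.4]
opening: 0.498
```

```bash
python3 look.py w3
```

```text
7.8 [ 0.50347982 -0.03512078  0.07259953] [[-0.0872, 0.9962, -0.0013], [0.9962, 0.0872, 0.0002], [0.0004, -0.0013, -1.0]] [ 0.39110054 -0.44704234 -1.42489425] 0.4984355583364226
```

View pics/w3.png

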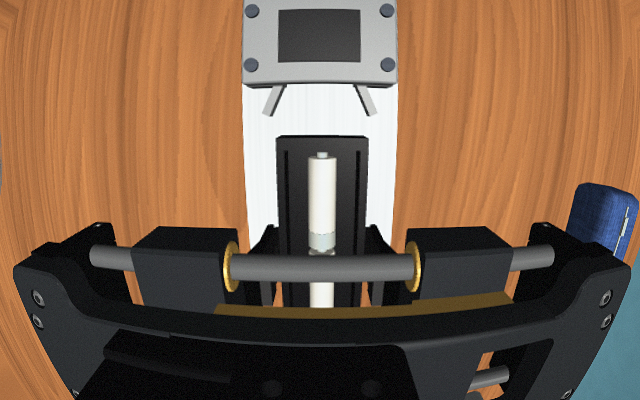

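```bash
python3 - <<'E'
import pickle,cv2
s,c=pickle.load(open("w3.pkl","rb"));im=c["image"][...,::-1]
cv2.imwrite("pics/w3c.png",cv2.resize(im[0:145,230:410],None,fx=4,fy=4,interpolation=cv2.INTER_CUBIC))
E
```

```text
(no output)
```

View pics/w3c.png

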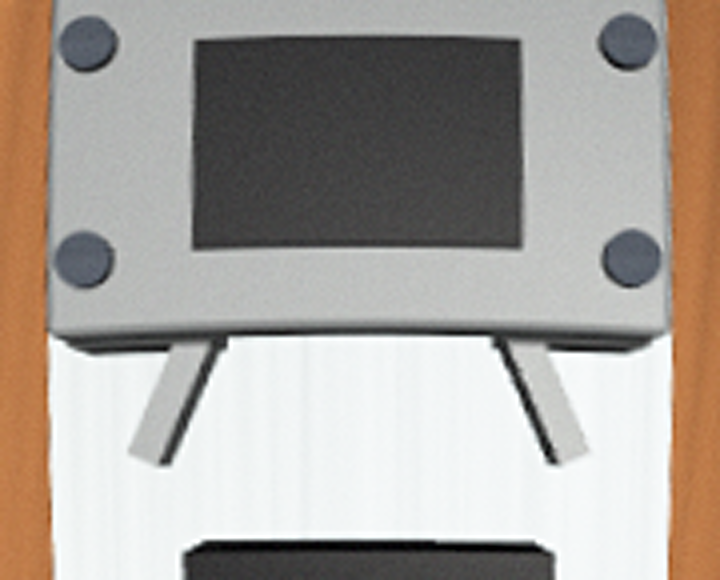

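```bash
python3 - <<'E'
from h import *
sc=pickle.load(open("w3.pkl","rb"));s=sc[0];R=s["tcp_rot"]
def t(X,Y,z):
    p=wray(sc,(X+.5)/4-.5+230,(Y+.5)/4-.5,z);return R.T@(p-s["position"])*1e3
for n,l,r,z in(("bridge front",(50,330),(669,328),.046),("bolts n",(84,259),(632,257),.047),("bolts f",(88,43),(628,41),.047),("win n",(193,248),(523,247),.046),("win f",(193,41),(521,41),.046),("cheek in",(164,464),(556,464),.022),("cheek out",(131,452),(588,452),.022),("plate500",(52,500),(670,500),.006),("plate380",(49,380),(671,380),.006),("sled nose",(188,552),(553,550),.0898)):
    a,b=t(*l,z),t(*r,z);print(n,a[:2].round(1),b[:2].round(1),"mid",((a+b)/2)[:2].round(2),"w",np.hypot(*(b-a)[:2]).round(1), "ang",np.degrees(np.arctan2(b[0]-a[0],b[1]-a[1])).round(2))
E
```

```text
bridge front [ 92.5 -48.9] [92.6 45.9] mid [92.58 -1.47] w 94.8 ang 0.04
bolts n [103.3 -43.2] [103.3  39.9] mid [103.3   -1.67] w 83.1 ang 0.02
bolts f [138.9 -43.2] [138.8  39.9] mid [138.86  -1.66] w 83.0 ang -0.04
win n [104.3 -26.5] [104.3  23.3] mid [104.28  -1.62] w 49.8 ang -0.01
win f [138.3 -26.9] [138.1  23.3] mid [138.18  -1.77] w 50.2 ang -0.29
cheek in [ 70.8 -35.1] [70.6 32.1] mid [70.71 -1.53] w 67.2 ang -0.1
cheek out [ 73.  -40.9] [72.9 37.7] mid [72.96 -1.63] w 78.6 ang -0.11
plate500 [ 64.7 -59.4] [64.5 56.3] mid [64.56 -1.53] w 115.7 ang -0.09
plate380 [ 87.4 -59.5] [87.1 56.1] mid [87.26 -1.69] w 115.6 ang -0.13
sled nose [ 60.6 -21.3] [60.9 21.7] mid [60.76  0.19] w 43.0 ang 0.3
```

move_arm(moves=[{"hand":35,"x":0,"y":-0.07,"z":0.5,"wx":0,"wy":0,"wz":0},{"hand":35,"x":0,"y":0,"z":0.6,"wx":0,"wy":0,"wz":0},{"hand":35,"x":0,"y":0,"z":0.6,"wx":0,"wy":0,"wz":0},{"hand":35,"x":0,"y":0,"z":0.4,"wx":0,"wy":0,"wz":0},{"hand":35,"x":0,"y":0,"z":0.25,"wx":0,"wy":0,"wz":0},{"hand":35,"x":0,"y":0,"z":0.1,"wx":0,"wy":0,"wz":0},{"hand":35,"x":0,"y":0,"z":0,"wx":0,"wy":0,"wz":0},{"hand":35,"x":0,"y":0,"z":0,"wx":0,"wy":0,"wz":0}])

```text
time_s: 8.65
position: [0.5029, -0.0368, 0.0119]
tcp_rot: [[-0.085, 0.996, 0.001], [0.996, 0.085, -0.0], [-0.0, 0.001, -1.0]]
force: [0.0, 0.4, -1.3]
opening: 0.499
```

move_arm(moves=[{"hand":35,"x":0,"y":0,"z":0.04,"wx":0,"wy":0,"wz":0},{"hand":35,"x":0,"y":0,"z":0.04,"wx":0,"wy":0,"wz":0},{"hand":35,"x":0,"y":0,"z":0.02,"wx":0,"wy":0,"wz":0},{"hand":35,"x":0,"y":0,"z":0,"wx":0,"wy":0,"wz":0},{"hand":35,"x":0,"y":0,"z":0,"wx":0,"wy":0,"wz":0}])

```text
time_s: 9.15
position: [0.5026, -0.0366, 0.0091]
tcp_rot: [[-0.085, 0.996, 0.0], [0.996, 0.085, -0.0], [-0.0, 0.0, -1.0]]
force: [-0.7, 0.1, -1.4]
opening: 0.502
```

move_arm(moves=[{"hand":35,"x":0,"y":0,"z":0.015,"wx":0,"wy":0,"wz":0},{"hand":35,"x":0,"y":0,"z":0,"wx":0,"wy":0,"wz":0}])

```text
time_s: 9.35
position: [0.5027, -0.0367, 0.0088]
tcp_rot: [[-0.085, 0.996, 0.0], [0.996, 0.085, -0.0], [-0.0, 0.0, -1.0]]
force: [-0.8, 0.4, -0.6]
opening: 0.5
```

move_arm(moves=[{"hand":50,"x":0,"y":0,"z":0.005,"wx":0,"wy":0,"wz":0},{"hand":70,"x":0,"y":0,"z":0,"wx":0,"wy":0,"wz":0},{"hand":70,"x":0,"y":0,"z":0,"wx":0,"wy":0,"wz":0},{"hand":70,"x":0,"y":0,"z":0,"wx":0,"wy":0,"wz":0}])

```text
time_s: 9.75
position: [0.5027, -0.0367, 0.0086]
tcp_rot: [[-0.085, 0.996, 0.0], [0.996, 0.085, -0.0], [-0.0, 0.0, -1.0]]
force: [-0.4, 0.7, 0.1]
opening: 0.752
```

```bash
python3 look.py w4; python3 - <<'E'
import pickle,cv2
s,c=pickle.load(open("w4.pkl","rb"));im=c["image"][...,::-1]
cv2.imwrite("pics/w4c.png",cv2.resize(im[0:260,220:420],None,fx=3,fy=2.3,interpolation=cv2.INTER_CUBIC))
E
```

```text
9.75 [ 0.5026967  -0.03670937  0.00858419] [[-0.0854, 0.9963, 0.0001], [0.9963, 0.0854, -0.0], [-0.0001, 0.0001, -1.0]] [-0.36495621  0.69151297  0.1469537 ] 0.7523561308803449
```

View pics/w4c.png

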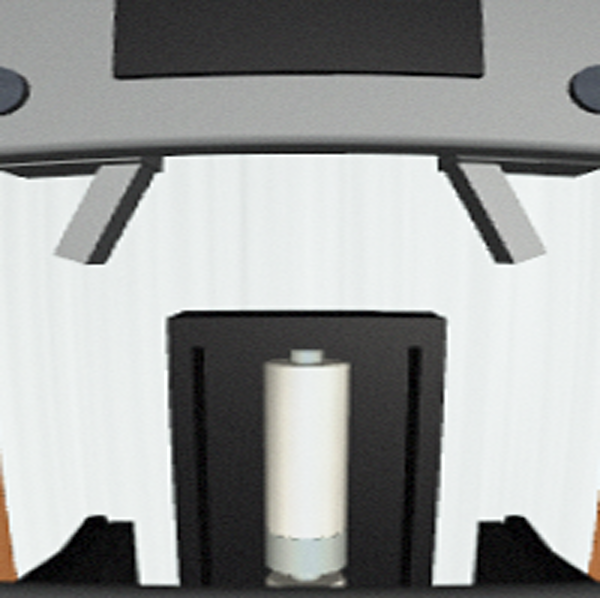

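```bash
python3 - <<'E'
from h import *
sc=pickle.load(open("w4.pkl","rb"));s=sc[0];R=s["tcp_rot"]
def t(X,Y,z):
    p=wray(sc,(X+.5)/3-.5+220,(Y+.5)/2.3-.5,z);return R.T@(p-s["position"])*1e3
for n,l,r,z in(("bridge front",(0,157),(600,153),.046),("mouth top",(161,168),(440,168),.022),("cheek in tip",(101,263),(499,263),.022),("cheek out",(53,254),(547,253),.022),("win",(113,77),(485,77),.046),("plate450",(0,453),(597,453),.006),("sled nose",(169,320),(445,318),.026),("sled 500",(176,500),(437,500),.026),("cell",(264,365),(349,365),.024)):
    a,b=t(*l,z),t(*r,z);print(n,a[:2].round(1),b[:2].round(1),"mid",((a+b)/2)[:2].round(2),"w",np.hypot(*(b-a)[:2]).round(1), "ang",np.degrees(np.arctan2(b[0]-a[0],b[1]-a[1])).round(2))
E
```

```text
bridge front [ 92.3 -42. ] [92.8 40.2] mid [92.55 -0.93] w 82.2 ang 0.37
mouth top [ 92.  -23.1] [91.9 21.2] mid [91.95 -0.94] w 44.3 ang -0.13
cheek in tip [ 72.2 -33.1] [72.1 31. ] mid [72.11 -1.07] w 64.1 ang -0.11
cheek out [ 74.5 -41.1] [74.5 39. ] mid [74.48 -1.09] w 80.1 ang 0.04
win [106.  -26.1] [105.8  24.1] mid [105.89  -1.  ] w 50.1 ang -0.2
plate450 [ 26.3 -58.7] [26.3 55.4] mid [26.29 -1.65] w 114.0 ang -0.03
sled nose [ 60.1 -21.6] [60.5 21.7] mid [60.29  0.08] w 43.3 ang 0.52
sled 500 [ 21.3 -21.7] [21.2 21.7] mid [ 2.125e+01 -2.000e-02] w 43.4 ang -0.03
cell [50.3 -6.8] [50.3  6.8] mid [50.31 -0.  ] w 13.6 ang -0.03
```

move_arm(moves=[{"hand":70,"x":0,"y":-0.04,"z":-0.01,"wx":0,"wy":0,"wz":0},{"hand":50,"x":0,"y":0,"z":0,"wx":0,"wy":0,"wz":0},{"hand":41,"x":0,"y":0,"z":0,"wx":0,"wy":0,"wz":0},{"hand":41,"x":0,"y":0,"z":0,"wx":0,"wy":0,"wz":0},{"hand":41,"x":0,"y":0,"z":0,"wx":0,"wy":0,"wz":0},{"hand":41,"x":0,"y":0,"z":0,"wx":0,"wy":0,"wz":0},{"hand":60,"x":0,"y":0,"z":0,"wx":0,"wy":0,"wz":0},{"hand":70,"x":0,"y":0,"z":0,"wx":0,"wy":0,"wz":0},{"hand":70,"x":0,"y":0,"z":0,"wx":0,"wy":0,"wz":0},{"hand":70,"x":0,"y":0,"z":0,"wx":0,"wy":0,"wz":0}])

```text
time_s: 10.8
position: [0.5016, -0.0367, 0.0088]
tcp_rot: [[-0.085, 0.996, -0.0], [0.996, 0.085, 0.0], [0.0, -0.0, -1.0]]
force: [-0.0, 0.5, 0.6]
opening: 0.763
```

```bash
python3 look.py w5; python3 - <<'E'
import pickle,cv2
s,c=pickle.load(open("w5.pkl","rb"));im=c["image"][...,::-1]
cv2.imwrite("pics/w5c.png",cv2.resize(im[0:260,220:420],None,fx=3,fy=2.3,interpolation=cv2.INTER_CUBIC))
E
```

```text
10.8 [ 0.50157546 -0.0367295   0.00878538] [[-0.0854, 0.9963, -0.0001], [0.9963, 0.0854, 0.0], [0.0, -0.0001, -1.0]] [-0.01721548  0.54519313  0.57150084] 0.7626722624439496
```

View pics/w5c.png

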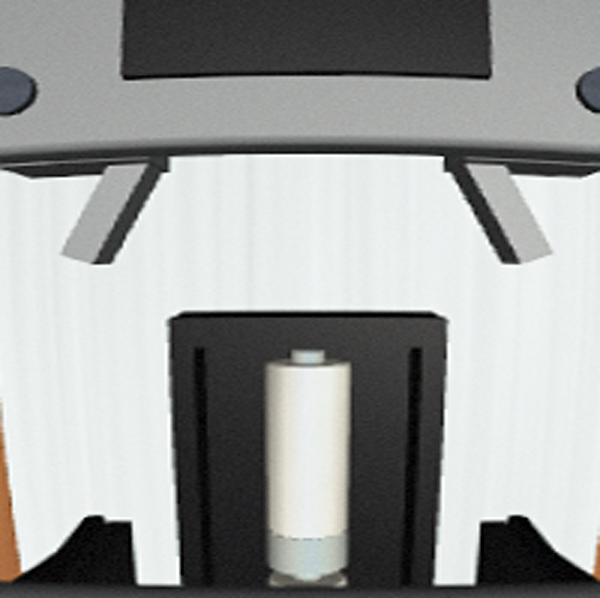

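move_arm(moves=[{"hand":70,"x":0,"y":0,"z":-0.4,"wx":0,"wy":0,"wz":0},{"hand":70,"x":0,"y":0,"z":-0.7,"wx":0,"wy":0,"wz":0},{"hand":70,"x":0,"y":0,"z":-0.5,"wx":0,"wy":0,"wz":0},{"hand":70,"x":-0.6,"y":0,"z":0,"wx":0,"wy":0,"wz":0},{"hand":40,"x":-0.8,"y":0,"z":0,"wx":0,"wy":0,"wz":0},{"hand":12,"x":-0.8,"y":0,"z":0,"wx":0,"wy":0,"wz":0},{"hand":12,"x":-0.7,"y":0,"z":0,"wx":0,"wy":0,"wz":0},{"hand":12,"x":-0.3,"y":0,"z":0,"wx":0,"wy":0,"wz":0},{"hand":12,"x":0,"y":0,"z":0.4,"wx":0,"wy":0,"wz":0},{"hand":12,"x":0,"y":0,"z":0.5,"wx":0,"wy":0,"wz":0},{"hand":12,"x":0,"y":0,"z":0.4,"wx":0,"wy":0,"wz":0},{"hand":12,"x":0,"y":0,"z":0.25,"wx":0,"wy":0,"wz":0},{"hand":12,"x":0,"y":0,"z":0,"wx":0,"wy":0,"wz":0},{"hand":12,"x":0,"y":0,"z":0,"wx":0,"wy":0,"wz":0}])

```text
time_s: 12.25
position: [0.5084, -0.116, 0.0097]
tcp_rot: [[-0.086, 0.996, -0.001], [0.996, 0.086, 0.0], [0.0, -0.001, -1.0]]
force: [0.3, -0.4, -0.5]
opening: 0.143
```

```bash
python3 look.py w6
```

```text
12.25 [ 0.50836505 -0.11595763  0.00970205] [[-0.0861, 0.9963, -0.0006], [0.9963, 0.0861, 0.0003], [0.0004, -0.0006, -1.0]] [ 0.25873218 -0.41691209 -0.47349101] 0.14312414450026326
```

View pics/w6.png

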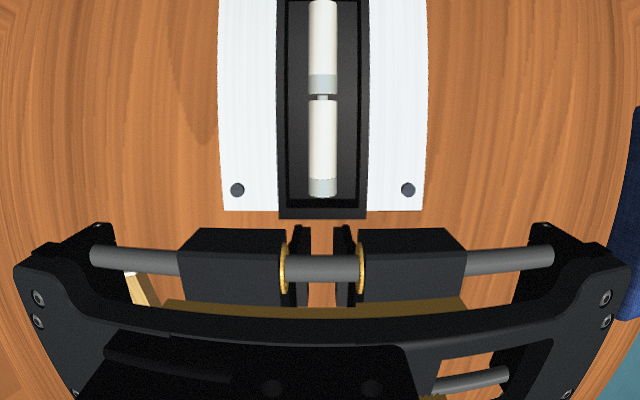

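move_arm(moves=[{"hand":12,"x":0.12,"y":0,"z":0,"wx":0,"wy":0,"wz":0},{"hand":12,"x":0.12,"y":0,"z":0,"wx":0,"wy":0,"wz":0},{"hand":12,"x":0.12,"y":0,"z":0,"wx":0,"wy":0,"wz":0},{"hand":12,"x":0.12,"y":0,"z":0,"wx":0,"wy":0,"wz":0},{"hand":12,"x":0.12,"y":0,"z":0,"wx":0,"wy":0,"wz":0},{"hand":12,"x":0.12,"y":0,"z":0,"wx":0,"wy":0,"wz":0},{"hand":12,"x":0.12,"y":0,"z":0,"wx":0,"wy":0,"wz":0},{"hand":12,"x":0.12,"y":0,"z":0,"wx":0,"wy":0,"wz":0},{"hand":12,"x":0.12,"y":0,"z":0,"wx":0,"wy":0,"wz":0},{"hand":12,"x":0.12,"y":0,"z":0,"wx":0,"wy":0,"wz":0},{"hand":12,"x":0.12,"y":0,"z":0,"wx":0,"wy":0,"wz":0},{"hand":12,"x":0.12,"y":0,"z":0,"wx":0,"wy":0,"wz":0},{"hand":12,"x":0.12,"y":0,"z":0,"wx":0,"wy":0,"wz":0},{"hand":12,"x":0.12,"y":0,"z":0,"wx":0,"wy":0,"wz":0}])

```text
time_s: 13.7
position: [0.5048, -0.0744, 0.0101]
tcp_rot: [[-0.085, 0.996, -0.0], [0.996, 0.085, 0.0], [0.0, -0.0, -1.0]]
force: [0.6, -1.7, 2.0]
opening: 0.137
```

```bash
python3 look.py w7
```

```text
13.7 [ 0.5048349  -0.07435561  0.01005708] [[-0.0855, 0.9963, -0.0001], [0.9963, 0.0855, 0.0], [0.0, -0.0001, -1.0]] [ 0.59169565 -1.68639191  1.95079631] 0.13710475674038172
```

View pics/w7.png

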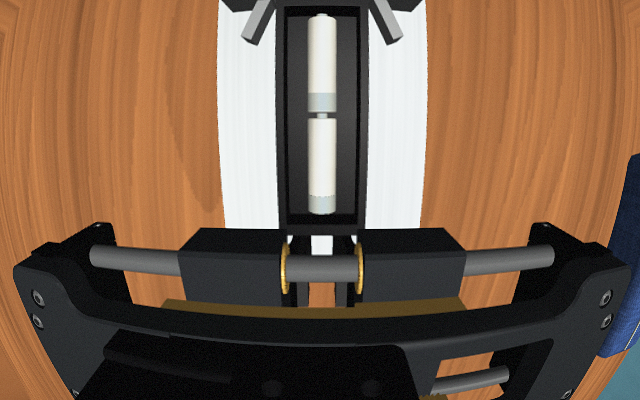

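move_arm(moves=[{"hand":12,"x":0.12,"y":0,"z":0,"wx":0,"wy":0,"wz":0},{"hand":12,"x":0.12,"y":0,"z":0,"wx":0,"wy":0,"wz":0},{"hand":12,"x":0.12,"y":0,"z":0,"wx":0,"wy":0,"wz":0},{"hand":12,"x":0.12,"y":0,"z":0,"wx":0,"wy":0,"wz":0},{"hand":12,"x":0.12,"y":0,"z":0,"wx":0,"wy":0,"wz":0},{"hand":12,"x":0.12,"y":0,"z":0,"wx":0,"wy":0,"wz":0},{"hand":12,"x":0.12,"y":0,"z":0,"wx":0,"wy":0,"wz":0},{"hand":12,"x":0.12,"y":0,"z":0,"wx":0,"wy":0,"wz":0},{"hand":12,"x":0.12,"y":0,"z":0,"wx":0,"wy":0,"wz":0},{"hand":12,"x":0.12,"y":0,"z":0,"wx":0,"wy":0,"wz":0}])

```text
time_s: 14.75
position: [0.5022, -0.0444, 0.01]
tcp_rot: [[-0.085, 0.996, -0.0], [0.996, 0.085, 0.0], [0.0, -0.0, -1.0]]
force: [0.3, -0.5, -0.3]
opening: 0.139
```

move_arm(moves=[{"hand":12,"x":0.12,"y":0,"z":0,"wx":0,"wy":0,"wz":0},{"hand":12,"x":0.12,"y":0,"z":0,"wx":0,"wy":0,"wz":0},{"hand":12,"x":0.12,"y":0,"z":0,"wx":0,"wy":0,"wz":0},{"hand":12,"x":0.12,"y":0,"z":0,"wx":0,"wy":0,"wz":0},{"hand":12,"x":0.12,"y":0,"z":0,"wx":0,"wy":0,"wz":0},{"hand":12,"x":0.12,"y":0,"z":0,"wx":0,"wy":0,"wz":0},{"hand":12,"x":0.12,"y":0,"z":0,"wx":0,"wy":0,"wz":0},{"hand":12,"x":0.12,"y":0,"z":0,"wx":0,"wy":0,"wz":0},{"hand":12,"x":0.12,"y":0,"z":0,"wx":0,"wy":0,"wz":0},{"hand":12,"x":0.08,"y":0,"z":0,"wx":0,"wy":0,"wz":0}])

```text
time_s: 15.75
position: [0.4998, -0.0155, 0.0101]
tcp_rot: [[-0.086, 0.996, -0.0], [0.996, 0.086, 0.0], [0.0, -0.0, -1.0]]
force: [0.0, -1.1, -0.2]
opening: 0.138
```

```bash
python3 look.py w8; python3 - <<'E'
from rig import vision
import pickle,cv2
for n in("top","scene"):
    c=vision.capture(n);pickle.dump(c,open(n+"8.pkl","wb"));im=c["image"][...,::-1]
    cr=im[190:270,140:300] if n=="top" else im[180:280,340:540]
    cv2.imwrite(f"pics/{n}8.png",cv2.resize(cr,None,fx=4,fy=4,interpolation=cv2.INTER_CUBIC))
E
```

```text
15.75 [ 0.49978582 -0.01554676  0.01005677] [[-0.0855, 0.9963, -0.0001], [0.9963, 0.0855, 0.0], [0.0, -0.0001, -1.0]] [ 0.03183582 -1.0625697  -0.15587634] 0.1384501755212128
```

View pics/w8.png

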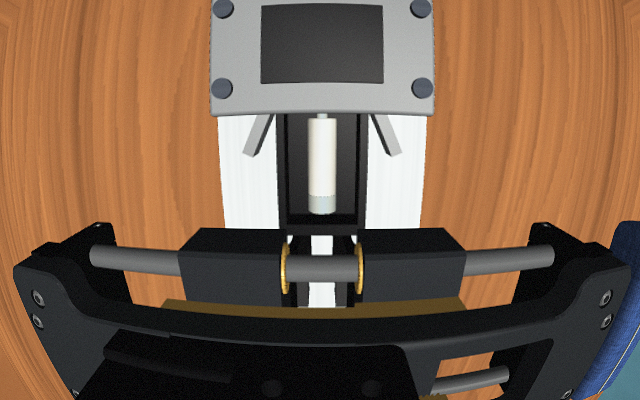

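View pics/top8.png

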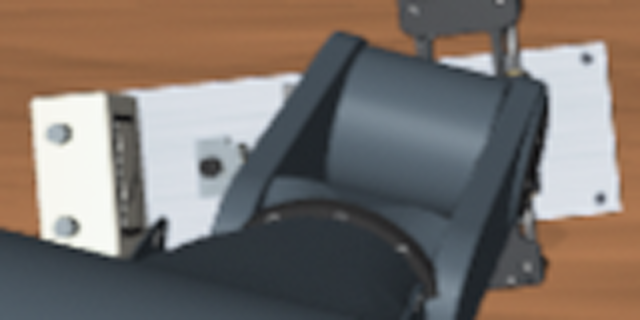

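View pics/scene8.png

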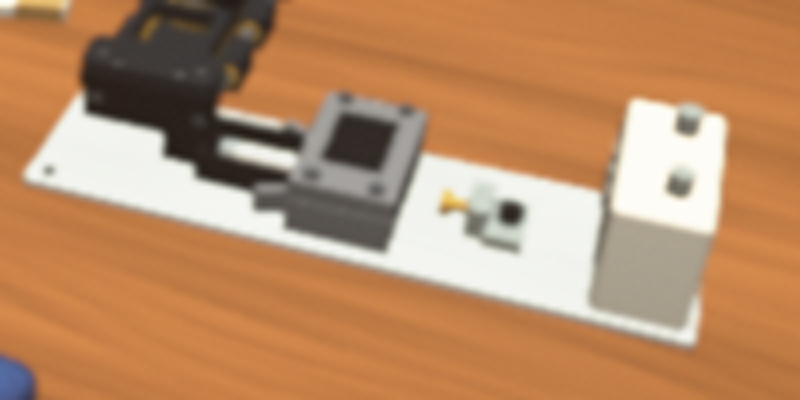

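```bash
python3 - <<'E'
from h import *
c=pickle.load(open("scene8.pkl","rb"));c0=pickle.load(open("top.pkl","rb"))
e=np.array([-.0855,.9963]);n=np.array([.9963,.0855])
# tester origin from wrist w3: window mid in tool frame
sc=pickle.load(open("w3.pkl","rb"));s=sc[0]
o=(s["position"]+s["tcp_rot"]@np.array([.1212,-.0017,0]))[:2];print("origin",o)
def T(p):d=p[:2]-o;return (np.array([d@n,d@e])*1e3).round(1)
def S(X,Y,z):return T(ray(c,(X+.5)/4-.5+340,(Y+.5)/4-.5+180,z))
def A(X,Y,z):return T(ray(c0,(X+.5)/5-.5+140,(Y+.5)/5-.5+190,z))
print("bridge far top corners",S(428,112,.046),S(393,203,.046),"near",S(292,182,.046),S(338,93,.046))
print("pin tip face ctr",S(447,202,.016),"top",S(443,189,.024),"bot",S(443,212,.008))
print("stop block near corner",S(482,246,.006),"top view: bridge",A(355,104,.046),A(370,291,.046),"pin face",A(338,204,.022),"stop far/near",A(301,180,.026),A(305,240,.006))
s8=pickle.load(open("w8.pkl","rb"));tail=[wray(s8,u,217,.026) for u in(283,361)];print("TCP",T(s8[0]["position"]),"tail",[T(t) for t in tail])
for r in(212,214,220,226,230):print(r,T(wray(s8,322,r,.026)))
E
python3 - <<'E'
import pickle,cv2
s,c=pickle.load(open("w8.pkl","rb"));im=c["image"][...,::-1]
cv2.imwrite("pics/w8c.png",cv2.resize(im[190:310,260:385],None,fx=5,fy=5,interpolation=cv2.INTER_CUBIC))
E
```

```text
origin [0.49121717 0.08546925]
bridge far top corners [-40.3  32.2] [55.5 31.3] near [ 57.8 -23.4] [-40.3 -20.5]
pin tip face ctr [ 1.6 54.8] top [ 1.3 51.3] bot [ 0.9 53.5]
stop block near corner [21.3 78.8] top view: bridge [51.9 27.1] [-47.2  27.7] pin face [ 0.6 46.2] stop far/near [15.4 63.9] [-16.8  69.5]
TCP [-1.000e-01 -1.014e+02] tail [array([-19.7, -80.6]), array([ 19.6, -80.6])]
212 [ -0.  -77.9]
214 [ -0.  -78.9]
220 [ -0.  -82.1]
226 [ -0.  -85.3]
230 [ -0.  -87.5]
```

View pics/w8c.png

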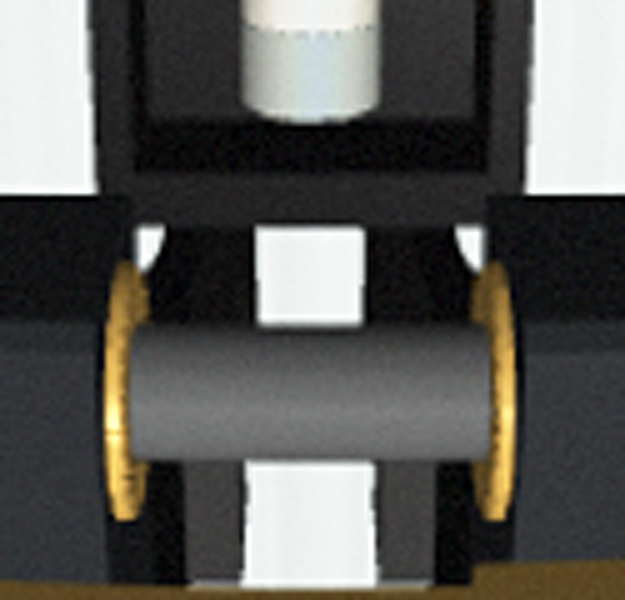

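move_arm(moves=[{"hand":12,"x":0.06,"y":0,"z":0,"wx":0,"wy":0,"wz":0},{"hand":12,"x":0.06,"y":0,"z":0,"wx":0,"wy":0,"wz":0},{"hand":12,"x":0.06,"y":0,"z":0,"wx":0,"wy":0,"wz":0},{"hand":12,"x":0.06,"y":0,"z":0,"wx":0,"wy":0,"wz":0},{"hand":12,"x":0.06,"y":0,"z":0,"wx":0,"wy":0,"wz":0},{"hand":12,"x":0.06,"y":0,"z":0,"wx":0,"wy":0,"wz":0},{"hand":12,"x":0.06,"y":0,"z":0,"wx":0,"wy":0,"wz":0},{"hand":12,"x":0.06,"y":0,"z":0,"wx":0,"wy":0,"wz":0}])

```text
time_s: 16.7
position: [0.4989, -0.0038, 0.0101]
tcp_rot: [[-0.085, 0.996, 0.0], [0.996, 0.085, -0.0], [-0.0, 0.0, -1.0]]
force: [0.1, -0.7, 0.9]
opening: 0.139
```

```bash
python3 - <<'E'
from rig import vision,bot
import pickle,cv2
s=bot.read_state();print(s["time_s"],s["position"],s["force"])
c=vision.capture("scene");pickle.dump((s,c),open("scene9.pkl","wb"));im=c["image"][...,::-1]
cv2.imwrite(f"pics/scene9.png",cv2.resize(im[195:250,410:490],None,fx=10,fy=10,interpolation=cv2.INTER_CUBIC))
E
```

```text
16.7 [ 0.49886109 -0.00376551  0.01008097] [ 0.11494836 -0.70825471  0.88747418]
```

View pics/scene9.png

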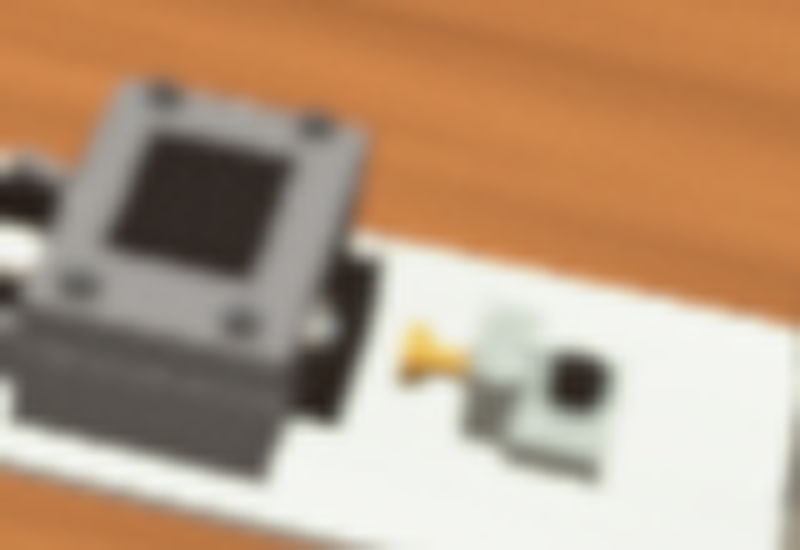

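```bash
python3 - <<'E'
from h import *
s,c=pickle.load(open("scene9.pkl","rb"))
e=np.array([-.0855,.9963]);n=np.array([.9963,.0855]);o=np.array([.4912,.0855])
def S(X,Y,z):
    p=ray(c,(X+.5)/10-.5+410,(Y+.5)/10-.5+195,z);d=p[:2]-o;return (np.array([d@n,d@e])*1e3).round(1)
print("nose top",S(384,262,.026),S(355,380,.026),"nose bottom near corner",S(340,420,.006))
print("pin face",S(405,352,.016),S(414,322,.024),S(400,385,.008),S(412,352,.016))
d=s["position"][:2]-o;print("TCP",d@n,d@e)
E
```

```text
nose top [-17.7  42.1] [30.  44.5] nose bottom near corner [19.  41.8]
pin face [ 1.3 51.7] [ 0.3 52.4] [ 3.3 52.1] [ 0.7 53.2]
TCP 5.397019883949232e-07 -0.08959025259175571
```

move_arm(moves=[{"hand":12,"x":0.06,"y":0,"z":0,"wx":0,"wy":0,"wz":0},{"hand":12,"x":0.06,"y":0,"z":0,"wx":0,"wy":0,"wz":0},{"hand":12,"x":0.04,"y":0,"z":0,"wx":0,"wy":0,"wz":0},{"hand":12,"x":0.04,"y":0,"z":0,"wx":0,"wy":0,"wz":0},{"hand":12,"x":0.02,"y":0,"z":0,"wx":0,"wy":0,"wz":0},{"hand":12,"x":0.02,"y":0,"z":0,"wx":0,"wy":0,"wz":0}])

```text
time_s: 17.35
position: [0.4984, 0.0021, 0.0101]
tcp_rot: [[-0.085, 0.996, 0.0], [0.996, 0.085, -0.0], [-0.0, 0.0, -1.0]]
force: [0.4, -2.5, 0.2]
opening: 0.139
```

```bash
cat > sc.py <<'E'
from rig import vision,bot
import pickle,cv2,sys
n=sys.argv[1]
s=bot.read_state();print(s["time_s"],s["position"],s["force"])
c=vision.capture("scene");pickle.dump((s,c),open(n+".pkl","wb"));im=c["image"][...,::-1]
cv2.imwrite(f"pics/{n}.png",cv2.resize(im[210:245,430:475],None,fx=16,fy=16,interpolation=cv2.INTER_CUBIC))
E
python3 sc.py scene10
```

```text
17.35 [0.49836567 0.00210267 0.01007269] [ 0.35571872 -2.54550695  0.23230179]
```

View pics/scene10.png

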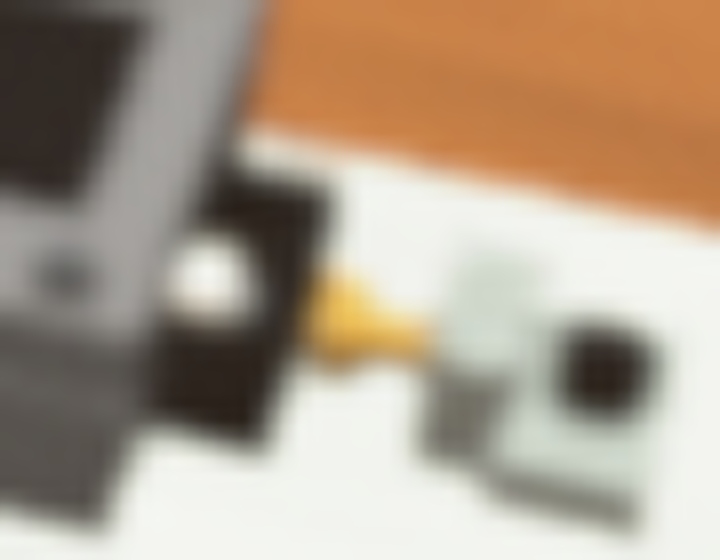

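```bash
python3 - <<'E'
from h import *
s,c=pickle.load(open("scene10.pkl","rb"))
e=np.array([-.0855,.9963]);n=np.array([.9963,.0855]);o=np.array([.4912,.0855])
def pix(x,y,z):
    p=np.array([*(o+x*n+y*e),z]);P=c["pose"];q=P[:3,:3].T@(p-P[:3,3]);u=c["fx"]*q[0]/q[2]+c["cx"];v=c["fy"]*q[1]/q[2]+c["cy"]
    return np.array([(u-430+.5)*16-.5,(v-210+.5)*16-.5]).round(0)
for y in(.046,.048,.050,.052):print(y,"nose corners topL,topR,botR",pix(-.022,y,.026),pix(.022,y,.026),pix(.022,y,.006),"pin face top/right/bot",pix(0,y,.024),pix(.008,y,.016),pix(0,y,.008))
E
```

```text
0.046 nose corners topL,topR,botR [327. 169.] [270. 339.] [250. 452.] pin face top/right/bot [297. 264.] [279. 340.] [281. 353.]
0.048 nose corners topL,topR,botR [341. 173.] [285. 342.] [265. 455.] pin face top/right/bot [312. 267.] [293. 343.] [296. 357.]
0.05 nose corners topL,topR,botR [356. 176.] [299. 346.] [279. 459.] pin face top/right/bot [326. 270.] [307. 347.] [310. 360.]
0.052 nose corners topL,topR,botR [370. 179.] [314. 349.] [294. 462.] pin face top/right/bot [340. 274.] [322. 350.] [324. 363.]
```

move_arm(moves=[{"hand":12,"x":0,"y":0,"z":0,"wx":0,"wy":0,"wz":0}])

```text
time_s: 17.5
position: [0.4984, 0.0022, 0.0101]
tcp_rot: [[-0.085, 0.996, 0.0], [0.996, 0.085, 0.0], [0.0, 0.0, -1.0]]
force: [-0.1, -0.4, -0.2]
opening: 0.136
```

move_arm(moves=[{"hand":12,"x":0.004,"y":0,"z":0,"wx":0,"wy":0,"wz":0},{"hand":12,"x":0.004,"y":0,"z":0,"wx":0,"wy":0,"wz":0},{"hand":12,"x":0.004,"y":0,"z":0,"wx":0,"wy":0,"wz":0},{"hand":12,"x":0.004,"y":0,"z":0,"wx":0,"wy":0,"wz":0},{"hand":12,"x":0.004,"y":0,"z":0,"wx":0,"wy":0,"wz":0},{"hand":12,"x":0.004,"y":0,"z":0,"wx":0,"wy":0,"wz":0}])

```text
time_s: 18.1
position: [0.4983, 0.0027, 0.01]
tcp_rot: [[-0.085, 0.996, 0.0], [0.996, 0.085, -0.0], [-0.0, 0.0, -1.0]]
force: [-0.4, -1.5, 0.2]
opening: 0.137
```

```bash
python3 sc.py scene11
```

```text
18.1 [0.49827232 0.00269974 0.01003992] [-0.41893674 -1.48959458  0.21706964]
```

View pics/scene11.png

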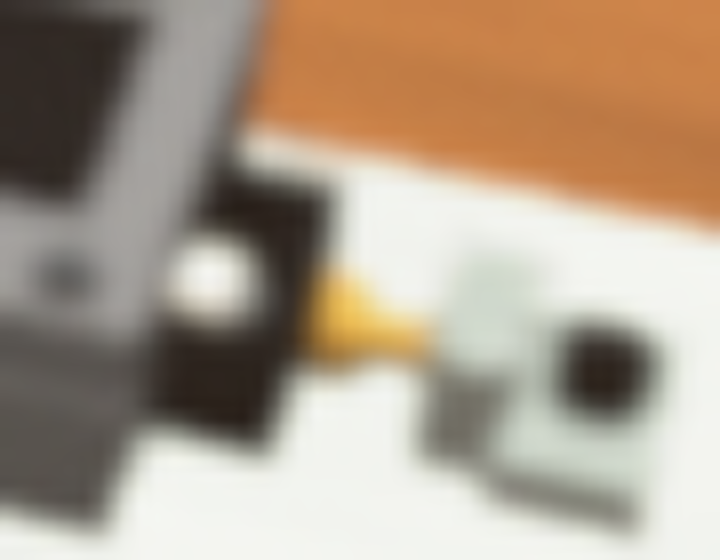

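move_arm(moves=[{"hand":12,"x":0.002,"y":0,"z":0,"wx":0,"wy":0,"wz":0},{"hand":12,"x":0.002,"y":0,"z":0,"wx":0,"wy":0,"wz":0},{"hand":12,"x":0.002,"y":0,"z":0,"wx":0,"wy":0,"wz":0},{"hand":12,"x":0.002,"y":0,"z":0,"wx":0,"wy":0,"wz":0}])

```text
time_s: 18.55
position: [0.4983, 0.0029, 0.0101]
tcp_rot: [[-0.085, 0.996, 0.0], [0.996, 0.085, -0.0], [-0.0, 0.0, -1.0]]
force: [-0.1, -2.0, 0.2]
opening: 0.134
```

move_arm(moves=[{"hand":12,"x":0.002,"y":0,"z":0,"wx":0,"wy":0,"wz":0},{"hand":12,"x":0.002,"y":0,"z":0,"wx":0,"wy":0,"wz":0},{"hand":12,"x":0.002,"y":0,"z":0,"wx":0,"wy":0,"wz":0}])

```text
time_s: 18.85
position: [0.4982, 0.0031, 0.01]
tcp_rot: [[-0.085, 0.996, -0.0], [0.996, 0.085, -0.0], [0.0, -0.0, -1.0]]
force: [0.3, -0.2, 1.6]
opening: 0.14
```

move_arm(moves=[{"hand":12,"x":0.002,"y":0,"z":0,"wx":0,"wy":0,"wz":0},{"hand":12,"x":0.002,"y":0,"z":0,"wx":0,"wy":0,"wz":0},{"hand":12,"x":0.002,"y":0,"z":0,"wx":0,"wy":0,"wz":0}])

```text
time_s: 19.15
position: [0.4982, 0.0032, 0.01]
tcp_rot: [[-0.085, 0.996, 0.0], [0.996, 0.085, -0.0], [-0.0, 0.0, -1.0]]
force: [-0.8, -1.7, 0.0]
opening: 0.135
```

move_arm(moves=[{"hand":12,"x":0.002,"y":0,"z":0,"wx":0,"wy":0,"wz":0},{"hand":12,"x":0.002,"y":0,"z":0,"wx":0,"wy":0,"wz":0},{"hand":12,"x":0.002,"y":0,"z":0,"wx":0,"wy":0,"wz":0}])

```text
time_s: 19.45
position: [0.4982, 0.0033, 0.0101]
tcp_rot: [[-0.085, 0.996, 0.0], [0.996, 0.085, -0.0], [-0.0, 0.0, -1.0]]
force: [-0.4, -1.0, 0.1]
opening: 0.136
```

move_arm(moves=[{"hand":12,"x":0.002,"y":0,"z":0,"wx":0,"wy":0,"wz":0},{"hand":12,"x":0.002,"y":0,"z":0,"wx":0,"wy":0,"wz":0},{"hand":12,"x":0.002,"y":0,"z":0,"wx":0,"wy":0,"wz":0},{"hand":12,"x":0.002,"y":0,"z":0,"wx":0,"wy":0,"wz":0}])

```text
time_s: 19.85
position: [0.4982, 0.0036, 0.0101]
tcp_rot: [[-0.085, 0.996, 0.0], [0.996, 0.085, -0.0], [-0.0, 0.0, -1.0]]
force: [0.6, -1.3, 1.3]
opening: 0.143
```

move_arm(moves=[{"hand":12,"x":0.002,"y":0,"z":0,"wx":0,"wy":0,"wz":0},{"hand":12,"x":0.002,"y":0,"z":0,"wx":0,"wy":0,"wz":0},{"hand":12,"x":0.002,"y":0,"z":0,"wx":0,"wy":0,"wz":0},{"hand":12,"x":0.002,"y":0,"z":0,"wx":0,"wy":0,"wz":0}])

```text
time_s: 20.25
position: [0.4982, 0.0037, 0.0101]
tcp_rot: [[-0.085, 0.996, 0.0], [0.996, 0.085, -0.0], [-0.0, 0.0, -1.0]]
force: [0.5, -1.6, 1.6]
opening: 0.144
```

```bash
python3 sc.py scene12
```

```text
20.25 [0.49819166 0.00374703 0.0100665 ] [ 0.49620613 -1.60888074  1.63973756]
```

View pics/scene12.png

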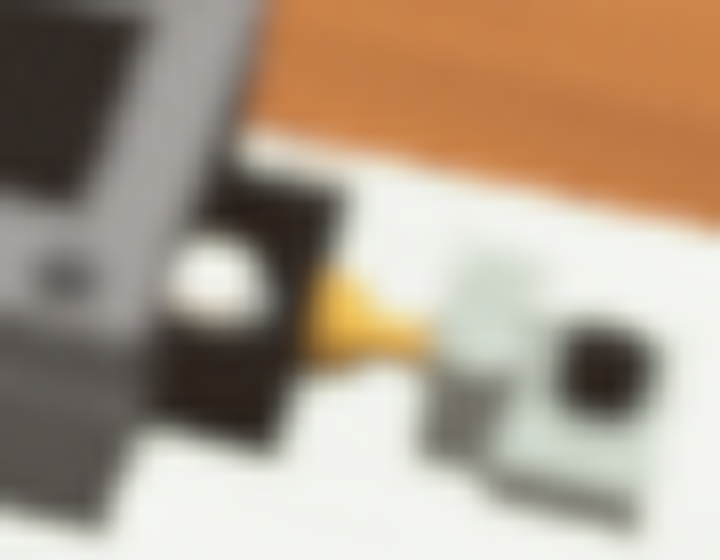

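move_arm(moves=[{"hand":12,"x":0.002,"y":0,"z":0,"wx":0,"wy":0,"wz":0},{"hand":12,"x":0.002,"y":0,"z":0,"wx":0,"wy":0,"wz":0},{"hand":12,"x":0.002,"y":0,"z":0,"wx":0,"wy":0,"wz":0},{"hand":12,"x":0.002,"y":0,"z":0,"wx":0,"wy":0,"wz":0}])

```text
time_s: 20.7
position: [0.4981, 0.004, 0.01]
tcp_rot: [[-0.085, 0.996, -0.0], [0.996, 0.085, 0.0], [0.0, -0.0, -1.0]]
force: [-0.4, -1.9, 0.8]
opening: 0.139
```

move_arm(moves=[{"hand":12,"x":0.002,"y":0,"z":0,"wx":0,"wy":0,"wz":0},{"hand":12,"x":0.002,"y":0,"z":0,"wx":0,"wy":0,"wz":0},{"hand":12,"x":0.002,"y":0,"z":0,"wx":0,"wy":0,"wz":0},{"hand":12,"x":0.002,"y":0,"z":0,"wx":0,"wy":0,"wz":0}])

```text
time_s: 21.1
position: [0.4981, 0.0041, 0.01]
tcp_rot: [[-0.085, 0.996, -0.0], [0.996, 0.085, -0.0], [0.0, -0.0, -1.0]]
force: [-0.5, -1.7, 0.5]
opening: 0.136
```

move_arm(moves=[{"hand":12,"x":0.002,"y":0,"z":0,"wx":0,"wy":0,"wz":0},{"hand":12,"x":0.002,"y":0,"z":0,"wx":0,"wy":0,"wz":0},{"hand":12,"x":0.002,"y":0,"z":0,"wx":0,"wy":0,"wz":0},{"hand":12,"x":0.002,"y":0,"z":0,"wx":0,"wy":0,"wz":0}])

```text
time_s: 21.5
position: [0.4982, 0.0042, 0.0101]
tcp_rot: [[-0.086, 0.996, 0.0], [0.996, 0.086, -0.0], [-0.0, 0.0, -1.0]]
force: [-0.6, -2.6, 1.3]
opening: 0.138
```

move_arm(moves=[{"hand":12,"x":0.002,"y":0,"z":0,"wx":0,"wy":0,"wz":0},{"hand":12,"x":0.002,"y":0,"z":0,"wx":0,"wy":0,"wz":0},{"hand":12,"x":0.002,"y":0,"z":0,"wx":0,"wy":0,"wz":0}])

```text
time_s: 21.8
position: [0.4982, 0.0042, 0.0101]
tcp_rot: [[-0.086, 0.996, 0.0], [0.996, 0.086, -0.0], [-0.0, 0.0, -1.0]]
force: [-0.5, -5.1, 0.6]
opening: 0.137
```

move_arm(moves=[{"hand":12,"x":0.002,"y":0,"z":0,"wx":0,"wy":0,"wz":0},{"hand":12,"x":0.002,"y":0,"z":0,"wx":0,"wy":0,"wz":0},{"hand":12,"x":0,"y":0,"z":0,"wx":0,"wy":0,"wz":0}])

```text
time_s: 22.1
position: [0.4982, 0.0042, 0.0101]
tcp_rot: [[-0.086, 0.996, 0.0], [0.996, 0.086, -0.0], [-0.0, 0.0, -1.0]]
force: [-0.3, -4.2, 1.1]
opening: 0.14
```

move_arm(moves=[{"hand":12,"x":0.003,"y":0,"z":0,"wx":0,"wy":0,"wz":0},{"hand":12,"x":0.003,"y":0,"z":0,"wx":0,"wy":0,"wz":0},{"hand":12,"x":0,"y":0,"z":0,"wx":0,"wy":0,"wz":0}])

```text
time_s: 22.4
position: [0.4983, 0.0043, 0.0101]
tcp_rot: [[-0.086, 0.996, 0.0], [0.996, 0.086, -0.001], [-0.001, 0.0, -1.0]]
force: [-1.3, -6.7, -0.0]
opening: 0.138
```

move_arm(moves=[{"hand":12,"x":0.004,"y":0,"z":0,"wx":0,"wy":0,"wz":0},{"hand":12,"x":0.004,"y":0,"z":0,"wx":0,"wy":0,"wz":0},{"hand":12,"x":0,"y":0,"z":0,"wx":0,"wy":0,"wz":0}])

```text
time_s: 22.7
position: [0.4984, 0.0043, 0.0101]
tcp_rot: [[-0.086, 0.996, 0.001], [0.996, 0.086, -0.001], [-0.001, 0.001, -1.0]]
force: [-0.3, -6.4, 0.4]
opening: 0.141
```

move_arm(moves=[{"hand":12,"x":0.002,"y":0,"z":0,"wx":0,"wy":0,"wz":0},{"hand":12,"x":0,"y":0,"z":0,"wx":0,"wy":0,"wz":0}])

```text
time_s: 22.9
position: [0.4984, 0.0043, 0.0101]
tcp_rot: [[-0.086, 0.996, 0.001], [0.996, 0.086, -0.001], [-0.001, 0.001, -1.0]]
force: [-0.2, -7.7, 0.6]
opening: 0.138
```

move_arm(moves=[{"hand":12,"x":0.004,"y":0,"z":0,"wx":0,"wy":0,"wz":0},{"hand":12,"x":0.004,"y":0,"z":0,"wx":0,"wy":0,"wz":0},{"hand":12,"x":0.004,"y":0,"z":0,"wx":0,"wy":0,"wz":0},{"hand":12,"x":0,"y":0,"z":0,"wx":0,"wy":0,"wz":0}])

```text
time_s: 23.3
position: [0.4986, 0.0043, 0.0101]
tcp_rot: [[-0.086, 0.996, 0.001], [0.996, 0.086, -0.001], [-0.001, 0.001, -1.0]]
force: [0.4, -7.9, 0.5]
opening: 0.133
```

move_arm(moves=[{"hand":12,"x":0.004,"y":0,"z":0,"wx":0,"wy":0,"wz":0},{"hand":12,"x":0.004,"y":0,"z":0,"wx":0,"wy":0,"wz":0},{"hand":12,"x":0,"y":0,"z":0,"wx":0,"wy":0,"wz":0}])

```text
time_s: 23.6
position: [0.4988, 0.0044, 0.0101]
tcp_rot: [[-0.087, 0.996, 0.001], [0.996, 0.087, -0.002], [-0.002, 0.001, -1.0]]
force: [-0.1, -9.3, -0.0]
opening: 0.139
```

move_arm(moves=[{"hand":12,"x":0.003,"y":0,"z":0,"wx":0,"wy":0,"wz":0},{"hand":12,"x":0,"y":0,"z":0,"wx":0,"wy":0,"wz":0},{"hand":12,"x":0,"y":0,"z":0,"wx":0,"wy":0,"wz":0}])

```text
time_s: 23.9
position: [0.4988, 0.0044, 0.0101]
tcp_rot: [[-0.087, 0.996, 0.001], [0.996, 0.087, -0.002], [-0.002, 0.001, -1.0]]
force: [-0.7, -9.3, -0.1]
opening: 0.136
```

move_arm(moves=[{"hand":12,"x":0.005,"y":0,"z":0,"wx":0,"wy":0,"wz":0},{"hand":12,"x":0,"y":0,"z":0,"wx":0,"wy":0,"wz":0},{"hand":12,"x":0,"y":0,"z":0,"wx":0,"wy":0,"wz":0}])

```text
time_s: 24.2
position: [0.4989, 0.0044, 0.0101]
tcp_rot: [[-0.087, 0.996, 0.002], [0.996, 0.087, -0.002], [-0.002, 0.002, -1.0]]
force: [-0.2, -9.2, -0.5]
opening: 0.138
```

move_arm(moves=[{"hand":12,"x":0,"y":0,"z":0,"wx":0,"wy":0,"wz":0},{"hand":12,"x":0,"y":0,"z":0,"wx":0,"wy":0,"wz":0},{"hand":12,"x":0,"y":0,"z":0,"wx":0,"wy":0,"wz":0},{"hand":12,"x":0,"y":0,"z":0,"wx":0,"wy":0,"wz":0}])

```text
time_s: 24.6
position: [0.4989, 0.0044, 0.0101]
tcp_rot: [[-0.087, 0.996, 0.002], [0.996, 0.087, -0.002], [-0.002, 0.001, -1.0]]
force: [0.4, -9.5, 0.1]
opening: 0.141
```

move_arm(moves=[{"hand":12,"x":0,"y":0,"z":0,"wx":0,"wy":0,"wz":0},{"hand":12,"x":0,"y":0,"z":0,"wx":0,"wy":0,"wz":0},{"hand":12,"x":0,"y":0,"z":0,"wx":0,"wy":0,"wz":0},{"hand":12,"x":0,"y":0,"z":0,"wx":0,"wy":0,"wz":0}])

```text
time_s: 25.0
position: [0.4989, 0.0044, 0.0101]
tcp_rot: [[-0.087, 0.996, 0.002], [0.996, 0.087, -0.002], [-0.002, 0.001, -1.0]]
force: [-0.7, -9.2, 0.9]
opening: 0.138
```

move_arm(moves=[{"hand":12,"x":0.004,"y":0,"z":0,"wx":0,"wy":0,"wz":0},{"hand":12,"x":0.005,"y":0,"z":0,"wx":0,"wy":0,"wz":0},{"hand":12,"x":0,"y":0,"z":0,"wx":0,"wy":0,"wz":0},{"hand":12,"x":0,"y":0,"z":0,"wx":0,"wy":0,"wz":0}])

```text
time_s: 25.4
position: [0.499, 0.0044, 0.0101]
tcp_rot: [[-0.087, 0.996, 0.002], [0.996, 0.087, -0.002], [-0.002, 0.002, -1.0]]
force: [-0.3, -11.2, -0.9]
opening: 0.137
```

move_arm(moves=[{"hand":12,"x":0,"y":0,"z":0,"wx":0,"wy":0,"wz":0},{"hand":12,"x":0,"y":0,"z":0,"wx":0,"wy":0,"wz":0},{"hand":12,"x":0,"y":0,"z":0,"wx":0,"wy":0,"wz":0},{"hand":12,"x":0,"y":0,"z":0,"wx":0,"wy":0,"wz":0},{"hand":12,"x":0,"y":0,"z":0,"wx":0,"wy":0,"wz":0}])

```text
time_s: 25.9
position: [0.499, 0.0044, 0.0101]
tcp_rot: [[-0.087, 0.996, 0.002], [0.996, 0.087, -0.002], [-0.002, 0.002, -1.0]]
force: [-0.2, -9.1, 0.0]
opening: 0.137
```

move_arm(moves=[{"hand":12,"x":0,"y":0,"z":0,"wx":0,"wy":0,"wz":0},{"hand":12,"x":0,"y":0,"z":0,"wx":0,"wy":0,"wz":0},{"hand":12,"x":0,"y":0,"z":0,"wx":0,"wy":0,"wz":0},{"hand":12,"x":0,"y":0,"z":0,"wx":0,"wy":0,"wz":0},{"hand":12,"x":0,"y":0,"z":0,"wx":0,"wy":0,"wz":0}])

```text
time_s: 26.4
position: [0.499, 0.0044, 0.0101]
tcp_rot: [[-0.087, 0.996, 0.002], [0.996, 0.087, -0.002], [-0.002, 0.002, -1.0]]
force: [-0.7, -9.7, 0.0]
opening: 0.136
```

```bash
python3 sc.py scene13
```

```text
26.4 [0.49901807 0.00439606 0.010126  ] [-7.08050024e-01 -9.68267395e+00  9.25722455e-03]
```

View pics/scene13.png

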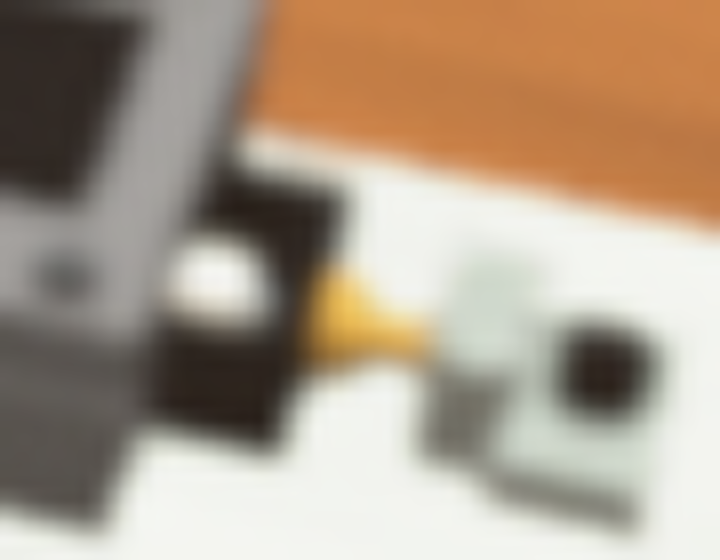

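move_arm(moves=[{"hand":12,"x":-0.01,"y":0,"z":0,"wx":0,"wy":0,"wz":0},{"hand":12,"x":-0.02,"y":0,"z":0,"wx":0,"wy":0,"wz":0},{"hand":12,"x":-0.04,"y":0,"z":0,"wx":0,"wy":0,"wz":0},{"hand":12,"x":-0.2,"y":0,"z":0,"wx":0,"wy":0,"wz":0},{"hand":12,"x":-0.5,"y":0,"z":0,"wx":0,"wy":0,"wz":0},{"hand":12,"x":-0.6,"y":0,"z":-0.2,"wx":0,"wy":0,"wz":0},{"hand":12,"x":-0.6,"y":0,"z":-0.6,"wx":0,"wy":0,"wz":0},{"hand":12,"x":-0.6,"y":0,"z":-0.9,"wx":0,"wy":0,"wz":0},{"hand":12,"x":-0.6,"y":0,"z":-0.9,"wx":0,"wy":0,"wz":0},{"hand":12,"x":-0.6,"y":0,"z":-0.9,"wx":0,"wy":0,"wz":0},{"hand":12,"x":-0.6,"y":0,"z":-0.9,"wx":0,"wy":0,"wz":0},{"hand":12,"x":0,"y":0,"z":-0.5,"wx":0,"wy":0,"wz":0},{"hand":12,"x":0,"y":0,"z":0,"wx":0,"wy":0,"wz":0},{"hand":12,"x":0,"y":0,"z":0,"wx":0,"wy":0,"wz":0}])

```text
time_s: 27.85
position: [0.5069, -0.1034, 0.1326]
tcp_rot: [[-0.085, 0.996, -0.0], [0.996, 0.085, 0.0], [0.0, -0.0, -1.0]]
force: [-1.4, 0.3, 0.1]
opening: 0.138
```

```bash
python3 sc.py scene14; python3 look.py w14; python3 - <<'E'
import pickle,cv2
from rig import vision
s,c=pickle.load(open("scene14.pkl","rb"));cv2.imwrite("pics/scene14f.png",c["image"][...,::-1])
c=vision.capture("top");cv2.imwrite("pics/top14.png",c["image"][...,::-1])
E
```

```text
27.85 [ 0.50688679 -0.1034411   0.13259479] [-1.44155406  0.29886933  0.10985217]
27.9 [ 0.50653389 -0.10300557  0.13206772] [[-0.0849, 0.9964, -0.0013], [0.9964, 0.0849, 0.0007], [0.0008, -0.0012, -1.0]] [-0.26670993  0.16358801 -0.56504747] 0.1418519744406384
```

View pics/scene14.png

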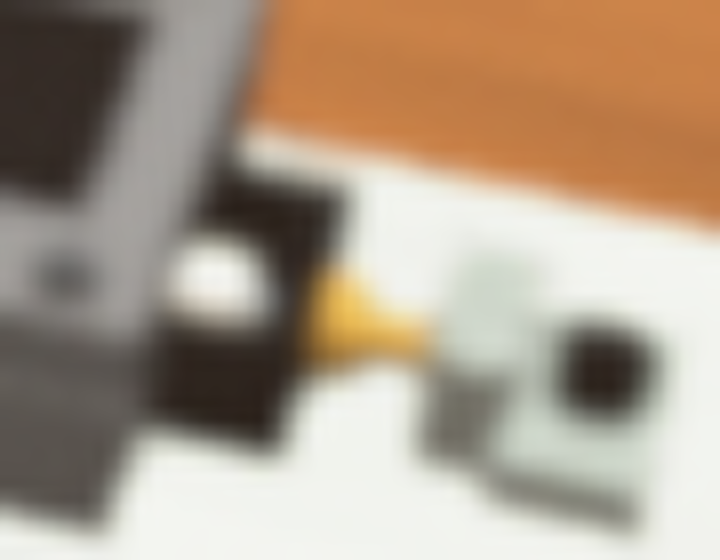

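View pics/scene14f.png

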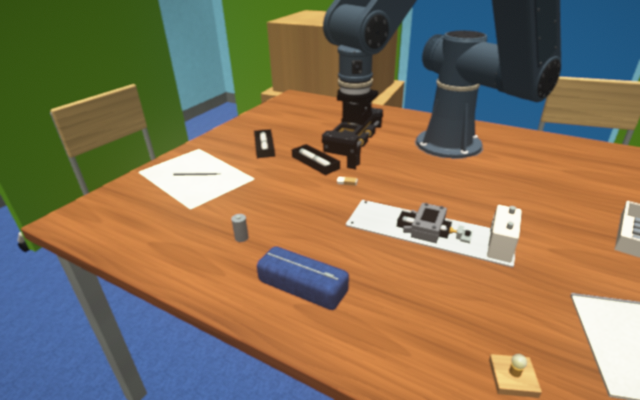

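View pics/w14.png

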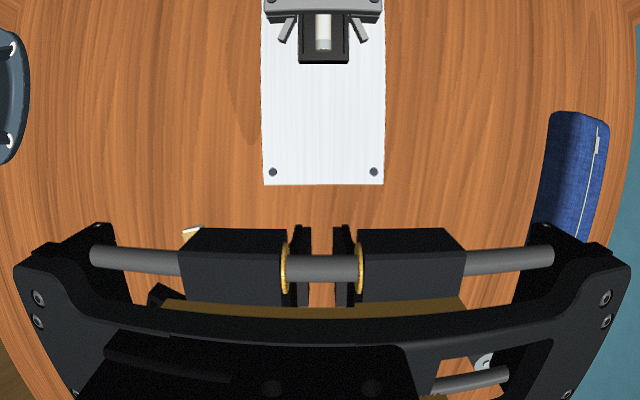

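View pics/top14.png

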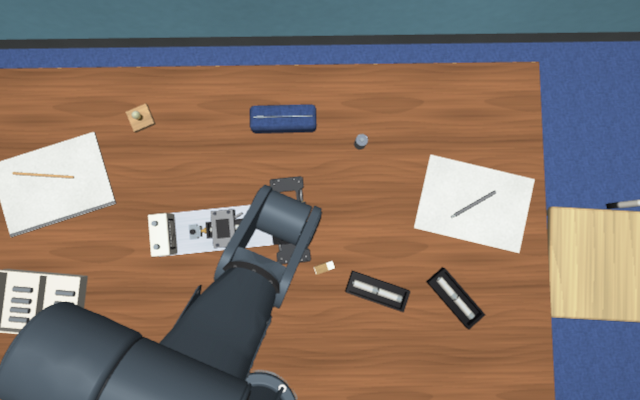

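```bash
python3 -c "
from rig import order,bot
print(order.hand_in());print(bot.read_state()['time_s'])"
```

```text
the job is handed in; nothing more can be done
None
the job is handed in; nothing more can be done
```

The smallest sled is under the bridge with its nose against the brass pin. I handed the job in at about 28 s of robot time.

- **Placing:** I set the sled down flat in front of the bridge. It lay about 1 mm off the tunnel's line, so I squeezed it straight in place to within about 0.3 mm and let go.
- **Pushing:** I pushed it lengthwise from behind, creeping the last few millimetres until the hand stalled at the pin. That was at nose y ≈ 50 mm, where the cameras put the pin at about 46–53 mm.
- **Pressing:** The readings along the push were about 9.2–9.5 N for 1.4 s, then 9.1–11.2 N for another second or so. The highest I read was 11.2 N. Each reading has about 1 N of noise, and I only read the force at the end of each move call, so I did not see peaks in between.
- **Last checks:** After drawing back, the scene camera shows the nose still at the pin, unchanged from under load. It can't resolve a gap below about 1 mm, so the contact itself rests on the hand stalling and the force rising. The pencil case, big cell and eraser are where they started, and the gripper is clear and touching nothing. None of these checks failed. The two cameras disagreed on the pin's position by a few millimetres, which is why I crept the last part on the force reading.

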